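# Refit the cover plate on the watch timing stand

## Robot

A 7-joint arm with a two-finger parallel gripper is mounted at the origin on the work surface. World frame = base frame: x ahead of the robot, y to its left, z up, the work surface at z = 0. Lengths are in m, angles in rad, forces in N, time in s.
With the tool pointing down it reaches from about 0.4 to 0.875 m from the base axis. Payload 19.3 kg.
Tool frame: the origin (TCP) lies on the centre line of the jaws, within the pads' length; the fingertips stand 14 mm ahead of it and the grasp point (between the pads) lies 5 mm behind it; y points along the fingers, x is the direction in which the jaws open and shut, and the axes are right-handed (so a half turn about y gives the same grasp; the last joint's range is limited). The gripper opens to 85 mm and grips with 20 to 120 N. Pads are 22 mm wide; open, the fingers measure 114 mm over their backs; the gripper's body (76 mm by 85 mm) begins 54 mm behind the grasp point. The pads swing forward as they close: fully open they stand 13 mm farther back than shut.
Start: joints at [-1.364, 0.521, -0.036, 1.599, 0.021, 1.021, -0.113], TCP at [0.171, 0.601, 0.245] pointing down, gripper open.
Joint ranges: [-2.91, 2.91], [-0.3, 2.13], [-1.5, 1.42], [0.17, 2.43], [-1.26, 4.41], [0.16, 1.93], [-2.52, 2.52]. Speed limits (rad/s): [1.89, 1.89, 2.39, 2.39, 3.01, 3.01, 3.01].

## Interface

Orientations are given as [roll, pitch, yaw] about the fixed x, y, z axes, in that order (R = Rz(yaw) Ry(pitch) Rx(roll)).
In Python, from workcell import monitor, grab_frame, workorder gives the robot as it stands.
- The arm moves only by the tool drive_tool, never from a script. Its argument "steps" is one flat list of numbers, 5 for each row, row after row: the finger opening in mm, from 0 to 85.4, then the shift along the world's x, y, z in mm, then the turn about the world's z in degrees. In form: [fingers, tx, ty, tz, twist, fingers, tx, ty, tz, twist, ...]. A call has exactly 5 rows; each row shifts and turns the commanded pose from where the row before left it; what a row does not reach is not made up. A row lasts 1/12 s, in which the tool goes at most 41.7 mm and 7.16 degrees, less where a joint would pass 70% of its speed; a pose out of reach is approached as far as the arm can. A call is refused whole if a number of a shift passes 41.7 or a number of a turn 7.16, either way. A call with a gripper value outside its range is refused whole. The fingers move at their own pace and stop on an object; "grip_force" is the grip in N (left out, the last holds). Time passes only in rows, so rows that do not move let the fingers close, or fill a call up. It gives the time, the measured TCP pose, the force and the opening at its end, in the units of the state.
- monitor.observe(): the state, without advancing time (a new reading comes with each control period).
- grab_frame(name): name is "side" or "top" or "wrist"; returns a dict with "frame" (420x560x3 uint8, red, green, blue), "vertical_fov" (degrees; the focal length in pixels is half the picture's height over the tangent of half this angle, whatever the lens; pixels are square), "cx", "cy" (the principal point, pixels), "xyz" and "orientation" of the camera in the world. Camera axes: x right, y down, z forward; pixel columns grow to the right and rows downward; lengths in m; the calibration is good to about 2 mm. A picture is of the moment at which its call begins. There is no depth.
- workorder.job_done(): hands the job in, once; it reports no verdict.
The state is a dict: "clock": time; "qpos": joint angles; "qd": joint speeds; "joint_efforts": joint torques, N m; "position": TCP position; "tool_rot": TCP orientation; "force": force on the tool from outside, world axes, zero at the start; "moment": the same for the moment, N m; "grip_width": finger opening in m.
Only numpy, scipy, OpenCV 4.12 (cv2) and the standard library are available. Lean on these libraries where they do the work, as an engineer would, in place of code of your own. Each camera call takes 0.05 s, during which the arm holds its last target. There are 200 camera calls.

## Task

Put the aluminium cover plate back on the sloping black head of the timing stand, so that its two holes drop over both studs (you may have to slide it sideways along the head to feel for them). Press it fully home, flush on the sloping face, before you let go of it, and leave the loupe, the wristwatch and the screwdriver where they lie.

Things in the scene. Friction and masses are not known exactly. Their poses are not given: they have to be found in the camera images.
- plate_rib (a point): Aluminium cover plate, 64 mm (x) by 110 mm (y), 5 mm thick, 110 to 220 g, lying flat, with a grip rib on the middle of its top: 44 mm long in x, 12 mm thick in y, 5 to 50 mm above the underside. Two 10 mm through holes at x = 0, y = +42 and -42 mm. Point: rib centre, 27.5 mm above the underside; z out of the plate's top. Half a turn about z makes no difference.
- face: Sloping face of the timing stand's fixed black head, 100 mm (x) by 150 mm (y). Origin: centre of the face, 105 mm above the bench. z: outward normal, leaning 30 degrees from vertical to the stand's front, roughly towards the robot; x up the slope; y level, along the head. The stand's base is 130 by 170 mm; nothing stands above the face.
- groove_mid (a point): Middle of the face's 16 mm wide groove, which runs along y at x = 0; axes as the face. A locked steel bar in it carries two studs 84 mm apart in y, 8 mm thick, 9 mm high above the face along its z, the top 2.5 mm tapering to 4 mm. The middle of the pair lies between y = -9 and +9 mm: where is not reported, feel for it. With the plate home they stand 4 mm out of its top.
- loupe_mid (a point): Bystander: folded steel loupe, about 47 x 32 x 22 mm; the point is its centre. Leave it where it is.
- watch_mid (a point): Bystander: wristwatch laid out flat, case 42 mm across and 13 mm high, with its black strap 195 mm long along y; the point is the centre of the case. Leave it where it is.
- driver_grip (a point): Bystander: screwdriver 130 mm long, lying on the bench; the point is on its handle. Leave it where it is.
Not all that is in view belongs to the job. What is meant by the part that bears face is not turquoise, and is the larger of those in its own colour.

How it is judged:
By the outcome, as a careful person would: the job done as asked, in the order asked, and still so for the second after the job is handed in, with the robot touching nothing.
It also fails if it takes over 64 s, if anything falls off the work surface, if the arm or the gripper's body presses on something with over 40 N, if the wrist force passes 120 N, or if a joint passes its speed limit or range.

## Working session

There is one attempt and no reset: what is moved stays moved. The work goes in short steps, Python scripts to look and compute and a tool call to move; the robot and the scene stay as the last step left them, time stands still between calls to the robot, and variables do not carry over. Pictures are saved under pics/ and viewed, about 8 in all and at most 12, crops included, and the job is handed in when it is done.

Besides the shell and the picture viewer there is one more tool, called after "Emit:" in YAML: its name, and indented under it one key for each argument. drive_tool: Moves the arm, as the interface text tells. Its arguments: {"type":"object","properties":{"steps":{"type":"array"},"grip_force":{"type":"number"}},"required":["steps"]}

```bash
ls; mkdir -p pics; cat > h.py <<'E'
import numpy as np, cv2
from scipy.spatial.transform import Rotation as R
from workcell import monitor, grab_frame, workorder
def rot(o):
    o=np.array(o,float)
    return o if o.shape==(3,3) else (R.from_quat(o) if o.size==4 else R.from_euler('xyz',o)).as_matrix()
def snap(n):
    f=grab_frame(n); f['n']=n; f['f']=210/np.tan(np.radians(f['vertical_fov'])/2); f['R']=rot(f['orientation']); return f
def ray(f,u,v):
    d=f['R']@np.array([(u-f['cx'])/f['f'],(v-f['cy'])/f['f'],1]); return np.array(f['xyz'],float),d/np.linalg.norm(d)
def onz(f,u,v,z):
    o,d=ray(f,u,v); return o+d*(z-o[2])/d[2]
def proj(f,p):
    c=f['R'].T@(np.array(p)-np.array(f['xyz'])); return c[:2]/c[2]*f['f']+[f['cx'],f['cy']]
def tri(f1,p1,f2,p2):
    o1,d1=ray(f1,*p1);o2,d2=ray(f2,*p2)
    A=np.stack([d1,-d2],1); s=np.linalg.lstsq(A,o2-o1,rcond=None)[0]
    a,b=o1+s[0]*d1,o2+s[1]*d2; return (a+b)/2,np.linalg.norm(a-b)
def load(n):
    import pickle; return pickle.load(open(n,'rb'))
def save(f,n):
    import pickle; pickle.dump(f,open(n+'.pkl','wb')); cv2.imwrite('pics/'+n+'.png',f['frame'][:,:,::-1])
E
python3 - <<'E'
from h import *
print(monitor.observe())
ims=[]
for n in ['side','top','wrist']:
    f=snap(n); save(f,n+'0'); print(n,{k:v for k,v in f.items() if k!='frame'})
E
```

```text
pics
{'clock': 0.0, 'qpos': array([-1.36422199,  0.52200581, -0.03631724,  1.5999932 ,  0.02118727,
        1.0210574 , -0.11280316]), 'qd': array([-6.11855891e-04,  8.00751767e-04, -5.56443565e-04,  4.69974601e-04,
       -2.51151182e-05,  2.94596672e-03, -3.72800288e-04]), 'joint_efforts': array([-1.16759802e-03, -9.27118707e+01,  1.97943114e+00, -3.69940960e+01,
        1.78301398e-02,  8.07250181e-03, -7.22846994e-05]), 'position': array([0.17073607, 0.60091206, 0.24473623]), 'tool_rot': array([-1.57086574e+00,  1.07704254e-03,  1.29399309e+00]), 'force': array([-0.00483782,  0.56280587,  0.54489657]), 'moment': array([-0.03041606,  0.06512543,  0.02521414]), 'grip_width': 0.08545980431102806}
side {'vertical_fov': 49.11253638049629, 'cx': 282.0430772758476, 'cy': 208.46190778668637, 'xyz': array([ 0.46811556, -0.6821404 ,  0.72471516]), 'orientation': array([-2.24779723e+00,  2.17921756e-03, -4.08352216e-02]), 'n': 'side', 'f': np.float64(459.6062830400392), 'R': array([[ 0.99916399, -0.02727163,  0.03045632],
       [-0.04082378, -0.6258666 ,  0.77886098],
       [-0.00217922, 
[... 151 characters left out ...]
8322, 1.28303523]), 'orientation': array([-2.96058924,  0.00835503, -1.59379645]), 'n': 'top', 'f': np.float64(506.3516655778927), 'R': array([[-0.02299729, -0.9833688 ,  0.18015808],
       [-0.99970061,  0.02412602,  0.00407623],
       [-0.00835493, -0.1800104 , -0.98362922]])}
wrist {'vertical_fov': 69.15401158197922, 'cx': 283.2578125388507, 'cy': 207.62542637413867, 'xyz': array([0.09786049, 0.62257773, 0.37438191]), 'orientation': array([2.84118231e+00, 1.49473585e-03, 1.29324614e+00]), 'n': 'wrist', 'f': np.float64(304.67385297997686), 'R': array([[ 0.27400011,  0.91877985,  0.2841963 ],
       [ 0.9617285 , -0.26130396, -0.08245322],
       [-0.00149474,  0.29591187, -0.95521408]])}
```

View pictures.

View pics/top0.png

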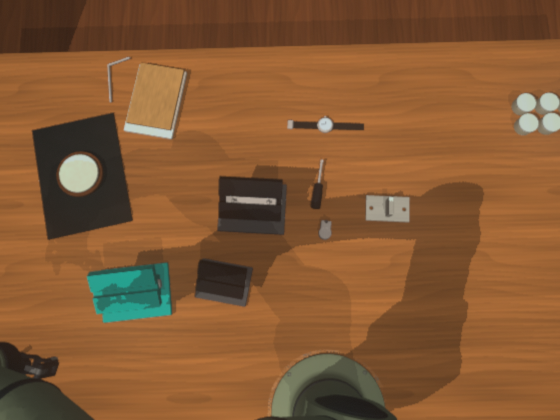

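View pics/side0.png

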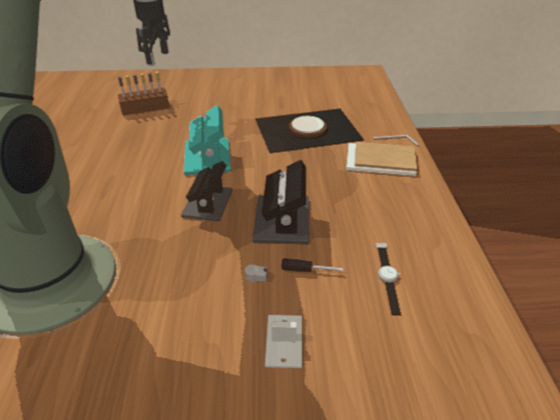

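Candidates for the head: the turquoise stand at top (130,292) (excluded), the small black stand at (223,283), and the large black stand at (252,205), which I choose. The plate is at (388,208). Next I check this in a close crop and measure.

```bash
python3 - <<'E'
from h import *
t=load('top0.pkl'); s=load('side0.pkl')
a=cv2.resize(t['frame'][160:320,180:430],None,fx=3.2,fy=3.2,interpolation=cv2.INTER_CUBIC)[:,:,::-1]
cv2.imwrite('pics/ctop.png',a[:510])
b=cv2.resize(s['frame'][150:380,180:340],None,fx=2.6,fy=2.6,interpolation=cv2.INTER_CUBIC)[:,:,::-1]
cv2.imwrite('pics/cside.png',b)
for f,(x0,y0,x1,y1) in ((t,(350,180,430,240)),(s,(255,305,315,375))):
    hsv=cv2.cvtColor(f['frame'],cv2.COLOR_RGB2HSV); m=((hsv[...,1]<70)&(hsv[...,2]>90)).astype(np.uint8)
    k=np.zeros_like(m);k[y0:y1,x0:x1]=m[y0:y1,x0:x1]
    k=cv2.morphologyEx(k,cv2.MORPH_CLOSE,np.ones((5,5)))
    c=max(cv2.findContours(k,0,1)[0],key=cv2.contourArea); r=cv2.minAreaRect(c); print(r)
    bx=cv2.boxPoints(r); P=np.array([onz(f,*q,0.005) for q in bx]); print(P.round(4),P.mean(0).round(4))
# steel bar in top
for f,(x0,y0,x1,y1) in ((t,(215,170,290,240)),(s,(255,155,315,225))):
    hsv=cv2.cvtColor(f['frame'],cv2.COLOR_RGB2HSV); m=((hsv[...,2]>95)&(hsv[...,1]<90)).astype(np.uint8)
    k=np.zeros_like(m);k[y0:y1,x0:x1]=m[y0:y1,x0:x1]
    for c in cv2.findContours(k,0,1)[0]:
        if cv2.contourArea(c)>15: print(f['n'],cv2.contourArea(c),cv2.minAreaRect(c),cv2.boxPoints(cv2.minAreaRect(c)).round(1).tolist())
E
```

```text
((386.99041748046875, 208.25889587402344), (42.93352508544922, 25.09390640258789), 2.12109637260437)
[[ 0.4627 -0.1152  0.005 ]
 [ 0.5278 -0.1211  0.005 ]
 [ 0.5209 -0.2309  0.005 ]
 [ 0.456  -0.224   0.005 ]] [ 0.4919 -0.1728  0.005 ]
((283.0, 341.0), (52.0, 36.0), 90.0)
[[ 0.4566 -0.1156  0.005 ]
 [ 0.5264 -0.1186  0.005 ]
 [ 0.5182 -0.231   0.005 ]
 [ 0.4553 -0.2283  0.005 ]] [ 0.4891 -0.1734  0.005 ]
top 291.0 ((250.49691772460938, 200.0553741455078), (49.368316650390625, 6.933752536773682), 3.1798300743103027) [[225.6999969482422, 202.10000610351562], [226.0, 195.1999969482422], [275.29998779296875, 198.0], [275.0, 204.89999389648438]]
side 62.0 ((285.5, 219.5), (9.0, 9.0), 0.0) [[281.0, 224.0], [281.0, 215.0], [290.0, 215.0], [290.0, 224.0]]
side 188.0 ((281.8171081542969, 187.92605590820312), (6.986368656158447, 34.30805969238281), 3.5763344764709473) [[277.29998779296875, 204.8000030517578], [279.3999938964844, 170.60000610351562], [286.3999938964844, 171.0], [284.20001220703125, 205.3000030517578]]
```

View pics/ctop.png

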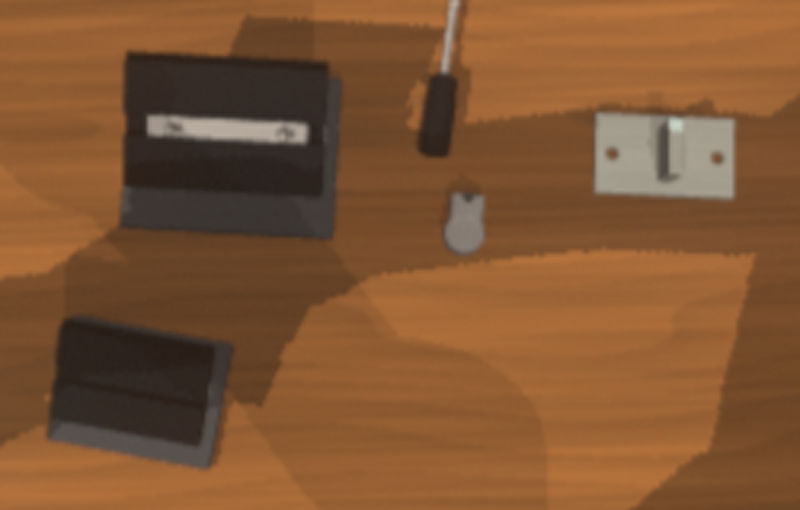

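View pics/cside.png

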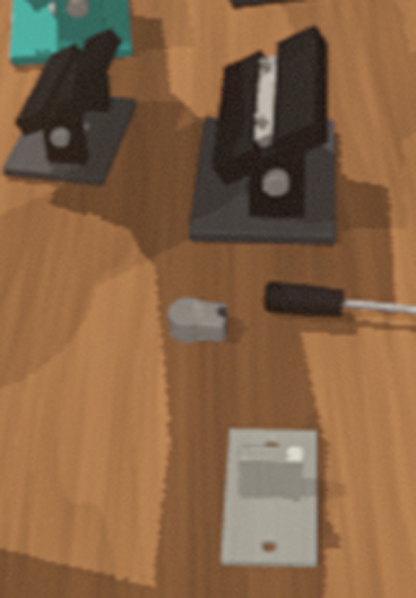

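The top and side crops confirm the choice. The large black head at top (252,205) carries the steel bar with two studs, at about (234,200) and (269,201). The small black one has no bar. The plate's holes are at (371,208) and (404,209), and its rib runs along world x.

```bash
python3 - <<'E'
from h import *
t=load('top0.pkl'); s=load('side0.pkl')
for a,b in (((225.8,198.6),(282.9,170.8)),((275.2,201.4),(280.8,205))):
    print(tri(t,a,s,b))
A=onz(t,180+173/3.2,160+127/3.2,.112);B=onz(t,180+286/3.2,160+132/3.2,.112);print('studs',A,B,(A+B)/2,np.linalg.norm(A-B),np.degrees(np.arctan2(*(A-B)[[1,0]])))
A=onz(t,371.2,208.0,.005);B=onz(t,404.3,209.3,.005);print('holes',A,B,(A+B)/2,np.linalg.norm(A-B),np.degrees(np.arctan2(*(A-B)[[1,0]])))
E
```

```text
(array([0.50641551, 0.22833298, 0.10774195]), np.float64(0.0008221286500953262))
(array([0.49785039, 0.11159815, 0.09657303]), np.float64(0.002914046613030981))
studs [0.50290519 0.2084492  0.112     ] [0.49711415 0.12532137 0.112     ] [0.50000967 0.16688529 0.112     ] 0.08332929888889111 86.01497062211622
holes [ 0.49336148 -0.13254971  0.005     ] [ 0.48792708 -0.21679576  0.005     ] [ 0.49064428 -0.17467273  0.005     ] 0.084421150736581 86.30917277326847
```

Emit:
drive_tool:
  steps: [85,15,-21,4,0.8,85,20,-29,4,0.8,85,21,-29,4,0.8,85,21,-29,4,0.8,85,21,-29,4,0.8]
  grip_force: 25

```text
clock: 0.57
position: [0.2694, 0.4626, 0.2653]
tool_rot: [-1.571, 0.0, 1.365]
force: [0.5, -0.0, -0.1]
grip_width: 0.0853
```

Emit:
drive_tool:
  steps: [85,21,-29,4,0.8,85,21,-29,4,0.8,85,21,-29,4,0.8,85,21,-29,4,0.8,85,21,-29,4,0.8]

```text
clock: 0.98
position: [0.3745, 0.3176, 0.2855]
tool_rot: [-1.571, 0.0, 1.434]
force: [1.0, 1.0, 0.0]
grip_width: 0.0849
```

Emit:
drive_tool:
  steps: [85,21,-29,4,0.8,85,21,-29,4,0.8,85,21,-29,4,0.8,85,21,-29,3,0.8,85,20,-29,0,0.8]

```text
clock: 1.4
position: [0.4788, 0.1726, 0.3009]
tool_rot: [-1.572, -0.0, 1.504]
force: [0.9, 0.8, -0.2]
grip_width: 0.0853
```

Emit:
drive_tool:
  steps: [85,5,-5,0,0,85,0,0,0,0,85,0,0,0,0,85,0,0,0,0,85,0,0,0,0]

```text
clock: 1.82
position: [0.4822, 0.1703, 0.3002]
tool_rot: [-1.57, -0.0, 1.505]
force: [-1.1, -0.0, 0.5]
grip_width: 0.0852
```

```bash
python3 - <<'E'
from h import *
f=snap('wrist'); save(f,'w1')
p=proj(f,[0.502,0.167,.105]);print(p,f['xyz'],f['orientation'])
x,y=int(p[0]),int(p[1]); 
x0,y0=max(0,x-100),max(0,y-75); print(x0,y0)
c=cv2.resize(f['frame'][y0:y0+150,x0:x0+200],None,fx=4,fy=4,interpolation=cv2.INTER_CUBIC)
cv2.imwrite('pics/w1c.png',cv2.convertScaleAbs(c,alpha=1.3)[:,:,::-1])
E
```

```text
[280.85035299 203.64293707] [0.40657629 0.17609543 0.42983863] [2.84168897e+00 2.12924856e-04 1.50440849e+00]
180 128
```

View pics/w1c.png

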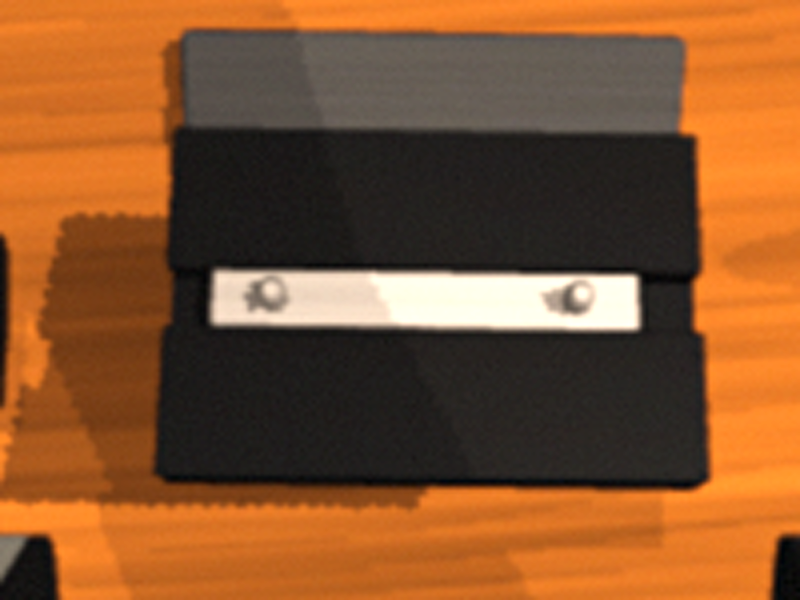

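The crop shows the face with its high side towards the image bottom. The steel bar is centred at crop (425,300) and the stud tips are at (271,291) and (579,297).

```bash
python3 - <<'E'
from h import *
f=load('w1.pkl'); q=lambda u,v:(180+(u+.5)/4-.5,128+(v+.5)/4-.5)
z=.105+.009*np.cos(np.pi/6)
A=onz(f,*q(579,296),z);B=onz(f,*q(271,290),z);M=(A+B)/2
d=A-B;th=np.degrees(np.arctan2(d[1],d[0]));print('tips',A,B,M,np.linalg.norm(d),th)
y=d/np.linalg.norm(d); up=np.array([y[1],-y[0],0]); n=-.5*up+np.array([0,0,.866]); print('face pt',M-.009*n,'n',n,'rib home',M-.009*n+.0275*n)
for zz,pts in ((.13,((157,478),(708,488))),(.08,((175,128),(697,136)))):
    P=[onz(f,*q(*p),zz) for p in pts]; print(zz,np.round(P,4).tolist(),np.degrees(np.arctan2(*(P[1]-P[0])[[1,0]])),np.mean(P,0),np.linalg.norm(P[1]-P[0]))
E
```

```text
tips [0.50056121 0.21439064 0.11279423] [0.49335675 0.13138249 0.11279423] [0.49695898 0.17288657 0.11279423] 0.08332021280840965 85.03960130523765
face pt [0.50144212 0.17249746 0.10500023] n [-0.49812735  0.04323359  0.866     ] rib home [0.48774362 0.17368639 0.12881523]
0.13 [[0.5388, 0.098, 0.13], [0.5515, 0.2455, 0.13]] 85.06674297097865 [0.54514727 0.17175048 0.13      ] 0.1480602065688953
0.08 [[0.4525, 0.1042, 0.08], [0.4647, 0.2534, 0.08]] 85.32092373453956 [0.45861595 0.17880076 0.08      ] 0.14973311585145485
```

Emit:
drive_tool:
  steps: [85,0,-20,-2,0,85,-1,-36,-8,0,85,-1,-36,-12,0,85,-1,-36,-12,0,85,-1,-36,-12,0]

```text
clock: 2.28
position: [0.4784, 0.0044, 0.254]
tool_rot: [-1.571, -0.0, 1.505]
force: [1.0, -0.3, -0.2]
grip_width: 0.0851
```

Emit:
drive_tool:
  steps: [85,-1,-36,-12,0,85,-1,-36,-12,0,85,0,-36,-12,0,85,0,-36,-12,0,85,0,-34,-14,0]

```text
clock: 2.7
position: [0.4768, -0.174, 0.1921]
tool_rot: [-1.572, 0.0, 1.504]
force: [1.1, -0.6, 0.7]
grip_width: 0.0855
```

Emit:
drive_tool:
  steps: [85,0,0,0,0,85,0,0,0,0,85,0,0,0,0,85,0,0,0,0,85,0,0,0,0]

```text
clock: 3.12
position: [0.4773, -0.1715, 0.1927]
tool_rot: [-1.572, -0.0, 1.506]
force: [-0.6, 0.7, 0.3]
grip_width: 0.0851
```

```bash
python3 - <<'E'
from h import *
f=snap('wrist'); save(f,'w2')
s=monitor.observe(); print(s['position'],s['tool_rot'],f['xyz'])
p=proj(f,[0.491,-.1745,.005]);print(p)
x,y=int(p[0]),int(p[1]); x0,y0=max(0,x-100),max(0,y-75); print(x0,y0)
c=cv2.resize(f['frame'][y0:y0+150,x0:x0+200],None,fx=4,fy=4,interpolation=cv2.INTER_CUBIC)
cv2.imwrite('pics/w2c.png',c[:,:,::-1])
E
```

```text
[ 0.47723949 -0.17169798  0.19265989] [-1.57149235e+00 -1.76465040e-04  1.50533347e+00] [ 0.40154433 -0.16579414  0.32222255]
[280.71505255 200.01135231]
180 125
```

View pics/w2c.png

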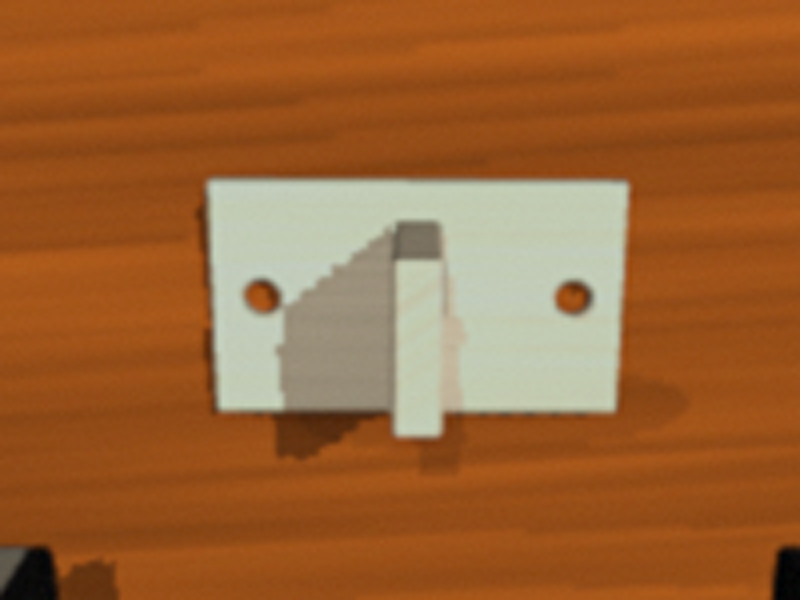

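The plate's holes are at crop (262,296) and (574,297.5), and the rib runs at column 418. The finger edges at 50 and 778 put the jaw plane at column 414.

```bash
python3 - <<'E'
from h import *
f=load('w2.pkl'); q=lambda u,v:(180+(u+.5)/4-.5,125+(v+.5)/4-.5)
A=onz(f,*q(574,297.5),.0045);B=onz(f,*q(262,296),.0045);d=A-B
print(A,B,(A+B)/2,np.linalg.norm(d),np.degrees(np.arctan2(d[1],d[0])))
P=[onz(f,*q(*p),.005) for p in ((208,181),(628,182),(616,411),(217,411))];print(np.round(P,4),np.mean(P,0))
for a,b in((0,1),(3,2)): print(np.degrees(np.arctan2(*(P[b]-P[a])[[1,0]])),np.linalg.norm(P[b]-P[a]))
Rb=[onz(f,*q(*p),.05) for p in ((396,259),(443,259),(442,437),(394,437))];print('rib',np.mean(Rb,0))
E
```

```text
[ 0.49303473 -0.12863218  0.0045    ] [ 0.48704558 -0.21283151  0.0045    ] [ 0.49004016 -0.17073185  0.0045    ] 0.08441206374916128 85.93136844100177
[[ 0.4548 -0.2237  0.005 ]
 [ 0.4623 -0.1137  0.005 ]
 [ 0.5264 -0.1179  0.005 ]
 [ 0.5191 -0.2287  0.005 ]] [ 0.49067707 -0.17098883  0.005     ]
86.07908752067792 0.1102443643696853
86.21782093706067 0.11097887583694772
rib [ 0.49034051 -0.1707057   0.05      ]
```

Plan: the tool only points down, so I will grip the rib with the jaws along y and let the plate pivot in the pads. Pressing it on the bare lower part of the face sets the 30° tilt before I go to the studs. First the grasp.

Emit:
drive_tool:
  steps: [85,3,1,-20,0,85,3,0,-36,0,85,3,0,-38,0,85,2,0,-34,0,85,2,0,-20,0]
  grip_force: 40

```text
clock: 3.58
position: [0.4891, -0.1706, 0.0415]
tool_rot: [-1.569, -0.001, 1.505]
force: [-0.1, 0.6, 0.4]
grip_width: 0.0852
```

Emit:
drive_tool:
  steps: [85,0,0,-12,0,85,0,0,-5,0,60,0,0,0,0,40,0,0,0,0,25,0,0,0,0]

```text
clock: 4.0
position: [0.4906, -0.172, 0.0286]
tool_rot: [-1.573, 0.0, 1.504]
force: [-0.3, 0.1, 0.4]
grip_width: 0.0512
```

Emit:
drive_tool:
  steps: [15,0,0,0,0,5,0,0,0,0,5,0,0,0,0,5,0,0,0,0,5,0,0,0,0]

```text
clock: 4.42
position: [0.4902, -0.1719, 0.028]
tool_rot: [-1.572, 0.0, 1.503]
force: [-1.1, 2.1, 10.8]
grip_width: 0.0111
```

Emit:
drive_tool:
  steps: [5,0,0,0,0,5,0,0,0,0,5,0,0,0,0,5,0,0,0,0,5,0,0,0,0]

```text
clock: 4.83
position: [0.4901, -0.1718, 0.0279]
tool_rot: [-1.572, -0.0, 1.503]
force: [-1.6, 0.8, 11.2]
grip_width: 0.0116
```

Emit:
drive_tool:
  steps: [5,0,0,10,0,5,0,0,25,0,5,0,0,35,0,5,0,10,35,0,5,0,20,25,0]

```text
clock: 5.25
position: [0.4898, -0.1437, 0.1605]
tool_rot: [-1.573, 0.001, 1.5]
force: [1.5, 0.3, -1.2]
grip_width: 0.0116
```

Emit:
drive_tool:
  steps: [5,-3,30,2,-0.2,5,-3,33,0,-0.2,5,-3,33,0,-0.2,5,-3,33,0,-0.2,5,-3,33,0,-0.2]

```text
clock: 5.67
position: [0.4743, 0.0217, 0.1601]
tool_rot: [-1.571, -0.0, 1.486]
force: [1.5, 0.6, -1.5]
grip_width: 0.0116
```

Emit:
drive_tool:
  steps: [5,-3,33,0,0,5,-3,33,0,0,5,-3,33,-2,0,5,-2,20,-4,0,5,0,3,-4,0]

```text
clock: 6.08
position: [0.4632, 0.1464, 0.1497]
tool_rot: [-1.571, -0.002, 1.491]
force: [-0.5, 0.8, -2.1]
grip_width: 0.0114
```

Emit:
drive_tool:
  steps: [5,0,0,0,0,5,0,0,0,0,5,0,0,0,0,5,0,0,0,0,5,0,0,0,0]

```text
clock: 6.5
position: [0.4641, 0.1413, 0.1496]
tool_rot: [-1.571, 0.0, 1.484]
force: [0.5, -0.0, -0.9]
grip_width: 0.0119
```

```bash
python3 - <<'E'
from h import *
f=snap('side'); save(f,'s1')
s=monitor.observe(); print(s['position'],s['tool_rot'],s['force'],s['grip_width'])
c=cv2.resize(f['frame'][90:250,200:360],None,fx=3.5,fy=3.5,interpolation=cv2.INTER_CUBIC)
cv2.imwrite('pics/s1c.png',cv2.convertScaleAbs(c,alpha=1.4)[:,:,::-1])
E
```

```text
[0.46403155 0.14151505 0.14952209] [-1.57106468e+00 -5.20439790e-05  1.48471761e+00] [-0.63104541 -0.11051499 -2.18905006] 0.011785625287484938
```

View pics/s1c.png

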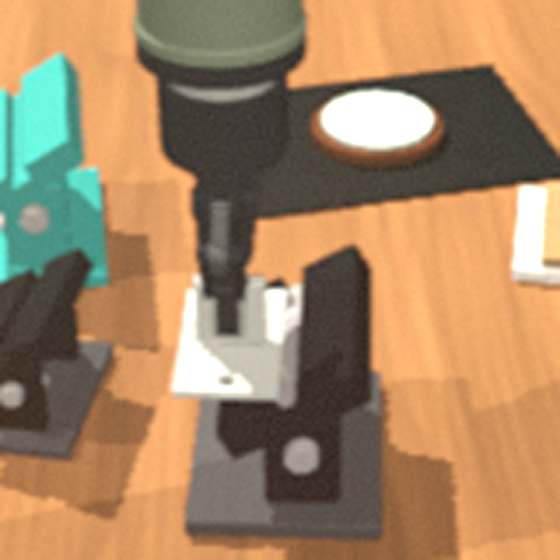

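The side crop shows the plate level in the jaws at about crop (230,340), just front of the head. My y sum was 34 mm short, so I correct that, touch the lower face and tilt.

Emit:
drive_tool:
  steps: [5,0,14,0,0,5,0,15,0,0,5,0,5,0,0,5,0,0,-8,0,5,0,0,-5,0]
  grip_force: 30

```text
clock: 6.97
position: [0.4633, 0.1767, 0.1361]
tool_rot: [-1.57, -0.001, 1.487]
force: [-19.4, 9.5, 33.6]
grip_width: 0.0118
```

Emit:
drive_tool:
  steps: [5,0,0,-2,0,5,0,0,-2,0,5,0,0,-1,0,5,0,0,0,0,5,0,0,0,0]

```text
clock: 7.38
position: [0.4621, 0.1768, 0.1313]
tool_rot: [-1.568, -0.001, 1.487]
force: [-18.0, 9.6, 25.7]
grip_width: 0.0114
```

Emit:
drive_tool:
  steps: [5,-3,0,-3,0,5,-2,0,-3,0,5,-2,0,-3,0,5,0,0,0,0,5,0,0,0,0]

```text
clock: 7.8
position: [0.4566, 0.1757, 0.122]
tool_rot: [-1.57, -0.0, 1.486]
force: [-3.1, 4.2, 5.2]
grip_width: 0.0115
```

```bash
python3 - <<'E'
from h import *
f=snap('side'); save(f,'s2')
s=monitor.observe(); print(s['position'],s['tool_rot'],s['force'],s['moment'])
c=cv2.resize(f['frame'][130:230,210:330],None,fx=5,fy=5,interpolation=cv2.INTER_CUBIC)
cv2.imwrite('pics/s2c.png',cv2.convertScaleAbs(c,alpha=1.4)[:,:,::-1])
E
```

```text
[0.45654004 0.17566939 0.12198044] [-1.57034959e+00 -1.27737040e-04  1.48575949e+00] [-3.00078832  4.25177253  5.9498783 ] [0.8445789  0.58062154 0.13628954]
```

View pics/s2c.png

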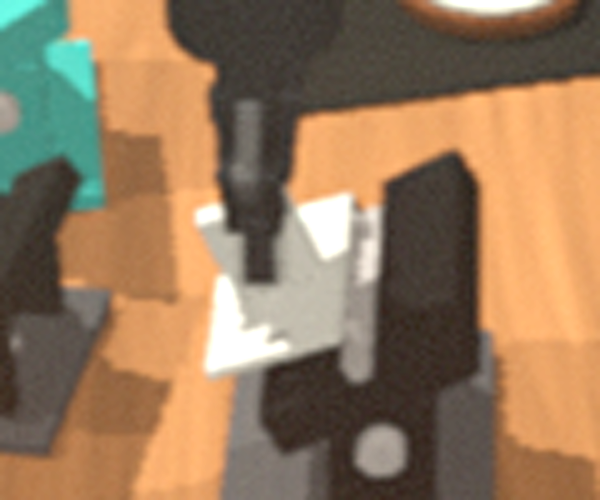

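The plate is pivoting in the grip, rib leaning about 20° with its upper edge just short of the bar (crop 350,200–345). I continue to flush.

Emit:
drive_tool:
  steps: [5,-2,0,-3,0,5,-2,0,-3,0,5,-1,1,-3,0,5,-1,0,-3,0,5,0,0,0,0]

```text
clock: 8.27
position: [0.4503, 0.1767, 0.1095]
tool_rot: [-1.57, 0.001, 1.486]
force: [0.6, -0.8, -1.1]
grip_width: 0.0117
```

Emit:
drive_tool:
  steps: [5,0,0,-2,0,5,0,0,0,0,5,0.5,0,-1,0,5,0,0,0,0,5,0,0,0,0]

```text
clock: 8.68
position: [0.4506, 0.1769, 0.1074]
tool_rot: [-1.569, 0.0, 1.486]
force: [-9.5, -1.3, 10.3]
grip_width: 0.0115
```

Emit:
drive_tool:
  steps: [5,0.5,0,-1,0,5,0,0,0,0,5,0.5,0,-1,0,5,0,0,0,0,5,0,0,0,0]

```text
clock: 9.1
position: [0.4505, 0.1769, 0.1052]
tool_rot: [-1.567, 0.001, 1.486]
force: [-15.3, -1.2, 14.4]
grip_width: 0.0114
```

```bash
python3 - <<'E'
from h import *
f=snap('side'); save(f,'s3')
s=monitor.observe(); print(s['position'],s['tool_rot'],s['force'],s['moment'])
c=cv2.resize(f['frame'][130:230,210:330],None,fx=5,fy=5,interpolation=cv2.INTER_CUBIC)
cv2.imwrite('pics/s3c.png',cv2.convertScaleAbs(c,alpha=1.4)[:,:,::-1])
E
```

```text
[0.45051378 0.1769173  0.10520312] [-1.56731321e+00  1.01406147e-03  1.48634022e+00] [-14.99725546  -1.33709746  15.28132965] [-0.04263766  2.68042911  0.02986711]
```

View pics/s3c.png

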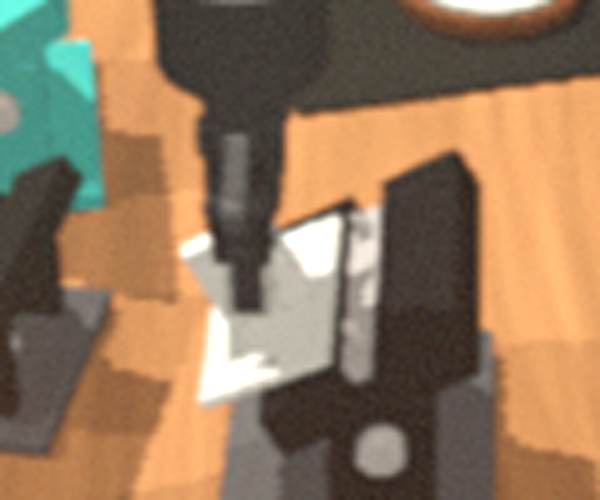

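```bash
cat >> h.py <<'E'
def onplane(f,u,v,p,n):
    o,d=ray(f,u,v); return o+d*(np.dot(np.array(p)-o,n)/np.dot(d,n))
E
python3 - <<'E'
from h import *
yaw=np.radians(85.1); Y=np.array([np.cos(yaw),np.sin(yaw),0]); e=np.array([Y[1],-Y[0],0])
q=lambda u,v:(210+(u+.5)/5-.5,130+(v+.5)/5-.5)
for n,T,pts in (('s2',[.4565,.1757,.122],((205,374),(340,345))),('s3',[.4505,.1769,.1052],((200,403),(335,362)))):
    f=load(n+'.pkl'); T=np.array(T)
    a,b=[onplane(f,*q(*p),T-.055*Y,Y) for p in pts]; d=b-a
    print(n,a.round(4),b.round(4),'len',np.linalg.norm(d),'tilt',np.degrees(np.arctan2(d[2],d@e)), 'mid-TCP e,z',((a+b)/2-T)@e,((a+b)/2-T)[2])
    # rib near face top edge
s=load('s3.pkl')
F=np.array([.5014,.1725,.105])
for sx,yy in ((-.05,-.075),(.05,-.075),(0,-.042),(0,.042),(-.008,-.055)):
    P=F+np.array([0,0.003,0])*(abs(yy)==.075)+sx*(.866*e+np.array([0,0,.5]))+yy*Y; u=proj(s,P); print(sx,yy,((u-[210,130])*5).round(0))
E
```

```text
s2 [0.4296 0.1228 0.0913] [0.4897 0.1177 0.1095] len 0.06299365597489466 tilt 16.807445092460306 mid-TCP e,z 0.00787531299879449 -0.021570479433034084
s3 [0.4266 0.1237 0.0741] [0.4874 0.1185 0.0995] len 0.0661471356788047 tilt 22.582333103476035 mid-TCP e,z 0.011237289988623379 -0.018441690130795815
-0.05 -0.075 [254. 416.]
0.05 -0.075 [453. 331.]
0 -0.042 [355. 333.]
0 0.042 [364. 225.]
-0.008 -0.055 [338. 357.]
```

Emit:
drive_tool:
  steps: [5,-2,0,0,0,5,-2,0,0,0,5,-1,0,-1,0,5,-1,0,-1,0,5,0,0,0,0]

```text
clock: 9.57
position: [0.4461, 0.1771, 0.103]
tool_rot: [-1.571, 0.0, 1.486]
force: [1.4, 0.4, -2.4]
grip_width: 0.0114
```

Emit:
drive_tool:
  steps: [5,-0.5,0,-1,0,5,-0.5,0,-1,0,5,0,0,0,0,5,0,0,0,0,5,0,0,0,0]

```text
clock: 9.98
position: [0.4459, 0.1772, 0.1016]
tool_rot: [-1.572, -0.0, 1.486]
force: [-0.9, -1.3, 5.9]
grip_width: 0.0117
```

Emit:
drive_tool:
  steps: [5,-0.5,0,-1,0,5,-0.5,0,-1,0,5,-0.5,0,-1,0,5,0,0,0,0,5,0,0,0,0]

```text
clock: 10.4
position: [0.4449, 0.1774, 0.0993]
tool_rot: [-1.573, -0.001, 1.485]
force: [-2.5, -2.7, 24.0]
grip_width: 0.0115
```

```bash
python3 - <<'E'
from h import *
f=snap('side'); save(f,'s4')
s=monitor.observe(); print(s['position'],s['tool_rot'],s['force'],s['moment'])
c=cv2.resize(f['frame'][145:225,235:315],None,fx=7.5,fy=7.5,interpolation=cv2.INTER_CUBIC)
cv2.imwrite('pics/s4c.png',cv2.convertScaleAbs(c,alpha=1.8,beta=15)[:,:,::-1])
E
```

```text
[0.44489982 0.17734886 0.09929416] [-1.57298987e+00 -1.24536835e-03  1.48545408e+00] [-2.49202233 -3.36016415 24.36759582] [-0.32961765  0.16920015  0.05767775]
```

View pics/s4c.png

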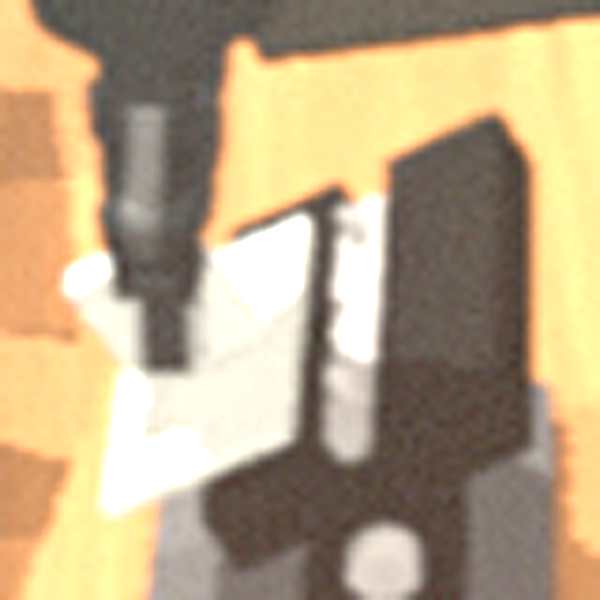

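```bash
python3 - <<'E'
from h import *
yaw=np.radians(85.1); Y=np.array([np.cos(yaw),np.sin(yaw),0]); e=np.array([Y[1],-Y[0],0])
q=lambda u,v:(235+(u+.5)/7.5-.5,145+(v+.5)/7.5-.5)
f=load('s4.pkl'); T=np.array([.4449,.1773,.0993]); F=np.array([.5019,.1753,.105])
for nm,c,pts in (('plate',T-.055*Y,((105,515),(300,442))),('head bottom',F-.075*Y,((240,567),(525,445)))):
    a,b=[onplane(f,*q(*p),c,Y) for p in pts]; d=b-a
    print(nm,a.round(4),b.round(4),'len',np.linalg.norm(d),'tilt',np.degrees(np.arctan2(d[2],d@e)), 'mid-T e,z',((a+b)/2-T)@e,((a+b)/2-T)[2])
E
```

```text
plate [0.4238 0.1239 0.0652] [0.4829 0.1188 0.0952] len 0.06641460991991863 tilt 26.810123649032754 mid-T e,z 0.013200734580493735 -0.019123052000099672
head bottom [0.4641 0.1033 0.0606] [0.5473 0.0961 0.1097] len 0.0968389372508101 tilt 30.429849878161672 mid-T e,z 0.0672284861409031 -0.014141324882758377
```

The side crop shows the near plate edge (105,515)→(300,440) almost parallel to the head, at about 27–30°. The moment puts the contact near mid-plate, so it is close to flush. A wrist frame here should show holes and studs together.

```bash
python3 - <<'E'
from h import *
f=snap('wrist'); save(f,'w3')
c=cv2.resize(f['frame'][190:340,180:380],None,fx=4,fy=4,interpolation=cv2.INTER_CUBIC)
cv2.imwrite('pics/w3c.png',c[:,:,::-1])
print(proj(f,[.497,.173,.1128]),monitor.observe()['position'])
E
```

```text
[282.09084747 387.76864213] [0.44491256 0.17737093 0.09931936]
```

View pics/w3c.png

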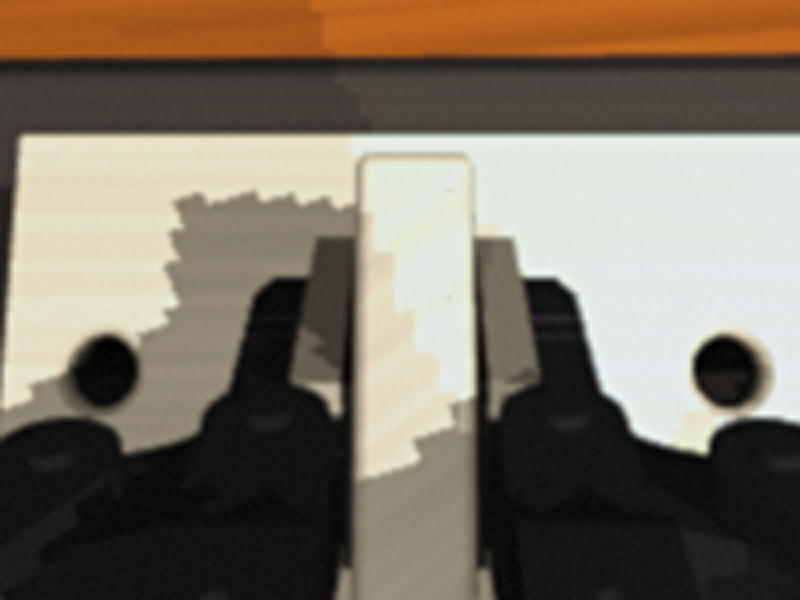

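```bash
python3 - <<'E'
from h import *
f=load('w3.pkl'); g=cv2.cvtColor(f['frame'],cv2.COLOR_RGB2GRAY).astype(int)
for r in (226,230,236,250,270,283):
    row=g[r]; d=np.diff(cv2.GaussianBlur(row.astype(np.float32).reshape(1,-1),(3,1),0)[0]); L=150+np.argmax(d[150:220]); Rr=360+np.argmin(d[360:440])
    print(r,L,Rr,d[L],d[Rr], 'width',Rr-L)
for c in (190,200,240,300,340,380): 
    d=np.diff(g[200:250,c]); print('front edge col',c,200+np.argmax(d),d.max())
# hole centroids
for x0,x1 in ((192,218),(348,376)):
    m=(g[268:296,x0:x1]<75); ys,xs=np.nonzero(m); print('hole',xs.mean()+x0,ys.mean()+268,m.sum(),xs.min()+x0,xs.max()+x0,ys.min()+268,ys.max()+268)
for r in range(372,412,4): print(r,g[r,170:400:10])
E
```

```text
226 184 382 57.25 -63.75 width 198
230 183 382 59.75 -65.5 width 199
236 183 383 61.25 -57.25 width 200
250 182 384 65.25 -58.0 width 202
270 180 385 69.0 -63.5 width 205
283 179 386 80.5 -78.0 width 207
front edge col 190 223 84
front edge col 200 223 84
front edge col 240 223 84
front edge col 300 223 86
front edge col 340 223 85
front edge col 380 223 81
hole 205.10486891385767 283.8801498127341 267 192 214 274 295
hole 361.6991525423729 283.15677966101697 236 354 374 274 295
372 [ 8 10 14 16 18 17 18 18 17 19 10 17 14 11 11 19 21 20 22 22 15 14  9]
376 [10  9 16 33 17 17 19 18 17 16 17 12  9 13  9 16 20 20 19 20 17 15 17]
380 [ 9 11 12 14 20 17 19 20 17 18 17 12 11 10 10 15 19 21 21 22 25 15 10]
384 [14 15 15 18 16 15 18 13 16 20 16 13 11 12 11 15 20 21 20 20 16 15 16]
388 [ 8 15 11 11 10  8  7 12 11 18 11 13 13 12 11 10  8 13 14  9 14 32 15]
392 [14 12 10  9  8 12  7 10 16 18 12 10 12  8 11 11  8 12 10 10 10 18 14]
396 [12 10 10 11 14 13 14 13 16 18 13  7 11 11 14 18 14 14 15 18 15 18 15]
400 [13  6 17 18 16 17 17 17 18 17 18 11 10 14 11 18 15 22 21 21 20 21 19]
404 [ 7 11 18 18 16 19 18 15 18 18 17 12 11 13 11 17 18 19 22 21 20 21 19]
408 [ 8  9 18 16 17 19 18 19 15 16 14 13 10 10 12 13 15 20 18 20 20 22 18]
```

```bash
python3 - <<'E'
from h import *
f=load('w3.pkl'); K=np.array([[f['f'],0,f['cx']],[0,f['f'],f['cy']],[0,0,1]])
h=.5
im=np.array([[184+h+.3,223.7],[382+h,223.7],[179+h,282.6],[386+h,282.6],[206,282.6],[361.75,282.6],[180.4,270],[385.6,270]])
ob=np.array([[-32,-55,0],[-32,55,0],[0,-55,0],[0,55,0],[0,-42,0],[0,42,0]])/1000.
T=np.array([.4449,.1774,.0993])
yaw=np.radians(85.1); Y=np.array([np.cos(yaw),np.sin(yaw),0]); e=np.array([Y[1],-Y[0],0]); Z=np.array([0,0,1.])
n=-.5*e+.866*Z; u=.866*e+.5*Z
F=np.array([.5014,.1725,.105])
best=None
ok,r,t=cv2.solvePnP(ob,im[:6],K,None)
Rw=f['R']@cv2.Rodrigues(r)[0]; p=f['R']@t[:,0]+f['xyz']
print('axes x',Rw[:,0],'tilt',np.degrees(np.arcsin(Rw[2,0])),'yaw y',np.degrees(np.arctan2(Rw[1,1],Rw[0,1])),'roll',Rw[2,1])
print('centre top',p,'rel T e,Y,z',(p-T)@e,(p-T)@Y,(p-T)[2], 'n-height above face',(p-F)@n,'s',(p-F)@u,'y',(p-F)@Y)
pr=cv2.projectPoints(ob,r,t,K,None)[0][:,0]; print((pr-im[:6]).round(2).tolist())
A=[onplane(f,*q,F+.005*n,n) for q in im[4:6]]; m=sum(A)/2; print('flush assumption: holes',A,'s',(m-F)@u,'y',(m-F)@Y,np.linalg.norm(A[1]-A[0]),'rel T',(m-T)@e,(m-T)@Y,(m-T)[2])
E
```

```text
axes x [ 0.86527911 -0.07492977  0.49565874] tilt 29.71319763319142 yaw y 84.6867537086967 roll -0.01113137776077925
centre top [0.45559472 0.17751748 0.08528198] rel T e,Y,z 0.010645600308134351 0.0010305644390434842 -0.014018021365468564 n-height above face 0.00595741942251668 s -0.049752557984855846 y 0.00108660023311768
[[-0.12, -0.39], [-0.29, 0.02], [1.01, 0.14], [-0.13, 0.03], [-0.96, 0.13], [0.48, 0.05]]
flush assumption: holes [array([0.45244087, 0.13577514, 0.08442049]), array([0.45965633, 0.21916209, 0.08445884])] s -0.04977847686718574 y 0.0010766794709197935 0.08369855833153479 rel T 0.011101994348632774 0.0010206436768455977 -0.01486033360827163
```

The fit gives a plate tilt of 29.7°, flush on the lower face, with the holes 49.8 mm downslope and +1.1 mm in y of the studs. I lock the grip, lift off along the normal and move upslope.

Emit:
drive_tool:
  steps: [5,0,0,0,0,5,0,0,0,0,5,-1,0,3,0,5,-3,0,5,0,5,-3,0,5,0]
  grip_force: 55

```text
clock: 10.92
position: [0.4365, 0.177, 0.1115]
tool_rot: [-1.57, 0.0, 1.486]
force: [-0.5, -0.2, -2.3]
grip_width: 0.0115
```

Emit:
drive_tool:
  steps: [5,8,-1,5,0,5,10,-1,6,0,5,10,-1,6,0,5,10,-1,5,0,5,5,0,3,0]

```text
clock: 11.33
position: [0.4813, 0.173, 0.1372]
tool_rot: [-1.572, -0.0, 1.485]
force: [-1.0, -1.2, -1.3]
grip_width: 0.0115
```

Emit:
drive_tool:
  steps: [5,0,0,0,0,5,0,0,0,0,5,0,0,0,0,5,0,0,0,0,5,0,0,0,0]

```text
clock: 11.75
position: [0.4794, 0.1732, 0.1361]
tool_rot: [-1.57, 0.0, 1.486]
force: [0.1, 0.5, -1.5]
grip_width: 0.0115
```

```bash
python3 - <<'E'
from h import *
s=monitor.observe(); print(s['position'],s['tool_rot'],s['force'],s['moment'],(np.array([.4813,.1732,.1355])-s['position'])*1000)
E
```

```text
[0.47936201 0.17323477 0.13609324] [-1.57026407e+00  2.63797616e-04  1.48624236e+00] [ 0.14617076  0.49664857 -1.47560905] [-0.01991387 -0.04908815 -0.01476448] [ 1.93799022 -0.03476864 -0.59324318]
```

```bash
python3 - <<'E'
from h import *
a=load('w3.pkl'); f=snap('wrist'); save(f,'w4')
G=[cv2.cvtColor(x['frame'],cv2.COLOR_RGB2GRAY) for x in (a,f)]
for (x,y,w,h) in ((192,270,28,26),(348,270,28,26),(262,222,44,40)):
    T=G[0][y:y+h,x:x+w]; r=cv2.matchTemplate(G[1][y-12:y+h+12,x-12:x+w+12],T,cv2.TM_CCOEFF_NORMED); _,v,_,l=cv2.minMaxLoc(r); print('shift',l[0]-12,l[1]-12,round(v,3))
for c in (200,240,340,370): print('front edge',[200+int(np.argmax(np.abs(np.diff(g[200:250,c].astype(int))))) for g in G])
E
```

```text
shift 0 -1 0.897
shift 0 0 0.826
shift 0 0 0.984
front edge [223, 222]
front edge [223, 222]
front edge [223, 222]
front edge [223, 222]
```

Emit:
drive_tool:
  steps: [5,1.6,-0.2,-1.4,0,5,1.6,-0.2,-1.4,0,5,0,0,0,0,5,0,0,0,0,5,0,0,0,0]

```text
clock: 12.22
position: [0.483, 0.1727, 0.1334]
tool_rot: [-1.571, 0.0, 1.486]
force: [-0.1, -0.4, -0.6]
grip_width: 0.0114
```

Emit:
drive_tool:
  steps: [5,0.5,0,-0.9,0,5,0.5,0,-0.9,0,5,0.5,0,-0.9,0,5,0,0,0,0,5,0,0,0,0]

```text
clock: 12.63
position: [0.4845, 0.1728, 0.1307]
tool_rot: [-1.571, 0.0, 1.486]
force: [-0.5, -0.4, -2.0]
grip_width: 0.0113
```

Emit:
drive_tool:
  steps: [5,0.5,0,-0.9,0,5,0.5,0,-0.9,0,5,0,0,0,0,5,0,0,0,0,5,0,0,0,0]

```text
clock: 13.05
position: [0.4855, 0.1728, 0.129]
tool_rot: [-1.571, 0.0, 1.486]
force: [-0.6, 0.0, -2.3]
grip_width: 0.0112
```

Emit:
drive_tool:
  steps: [5,0.5,0,-0.9,0,5,0.5,0,-0.9,0,5,0,0,0,0,5,0,0,0,0,5,0,0,0,0]

```text
clock: 13.47
position: [0.4865, 0.1728, 0.1272]
tool_rot: [-1.571, 0.0, 1.486]
force: [0.6, -0.7, -0.7]
grip_width: 0.0116
```

Emit:
drive_tool:
  steps: [5,0.5,0,-0.9,0,5,0.5,0,-0.9,0,5,0,0,0,0,5,0,0,0,0,5,0,0,0,0]

```text
clock: 13.88
position: [0.4875, 0.1728, 0.1253]
tool_rot: [-1.571, 0.0, 1.486]
force: [0.6, -0.7, -1.5]
grip_width: 0.0113
```

Emit:
drive_tool:
  steps: [5,0.5,0,-0.9,0,5,0.5,0,-0.9,0,5,0,0,0,0,5,0,0,0,0,5,0,0,0,0]

```text
clock: 14.3
position: [0.4884, 0.1727, 0.1245]
tool_rot: [-1.571, -0.0, 1.486]
force: [-8.3, -3.1, 24.5]
grip_width: 0.0114
```

Contact came right at the flush height, about 0 mm above the face. I press a little more and test that the studs hold the plate sideways.

Emit:
drive_tool:
  steps: [5,0.5,0,-0.9,0,5,0.5,0,-0.9,0,5,0,0,0,0,5,0,0,0,0,5,0,0,0,0]

```text
clock: 14.72
position: [0.4888, 0.1727, 0.1239]
tool_rot: [-1.57, -0.001, 1.486]
force: [-23.5, -6.7, 59.5]
grip_width: 0.0118
```

Emit:
drive_tool:
  steps: [5,-0.5,0,1,0,5,0,2,0,0,5,0,1,0,0,5,0,0,0,0,5,0,0,0,0]

```text
clock: 15.13
position: [0.4886, 0.1735, 0.1238]
tool_rot: [-1.57, 0.002, 1.484]
force: [-12.3, -16.9, 33.5]
grip_width: 0.0114
```

Emit:
drive_tool:
  steps: [5,0,-2,0,0,5,0,-2,0,0,5,0,-2,0,0,5,0,0,0,0,5,0,0,0,0]

```text
clock: 15.55
position: [0.4885, 0.1724, 0.1238]
tool_rot: [-1.57, -0.003, 1.488]
force: [-11.0, 12.8, 23.2]
grip_width: 0.0119
```

Emit:
drive_tool:
  steps: [5,0,2,0,0,5,0,1,0,0,5,0.5,0,-0.9,0,5,0,0,0,0,5,0,0,0,0]

```text
clock: 15.97
position: [0.4886, 0.1724, 0.1237]
tool_rot: [-1.569, -0.0, 1.485]
force: [-22.7, -7.5, 55.6]
grip_width: 0.0114
```

```bash
python3 - <<'E'
from h import *
f=snap('wrist'); save(f,'w5'); s=monitor.observe(); print(s['position'],s['force'],s['moment'])
a=f['frame'][150:330,170:400]
x=cv2.resize(a,None,fx=3.4,fy=3.2,interpolation=cv2.INTER_CUBIC)
cv2.imwrite('pics/w5c.png',x[:,:,::-1])
E
```

```text
[0.48854259 0.17244954 0.12372477] [-22.80568622  -6.84909356  55.57447777] [-1.23788562  4.61544583  0.02737979]
```

```bash
python3 - <<'E'
from h import *
g=cv2.cvtColor(load('w5.pkl')['frame'],cv2.COLOR_RGB2GRAY)
for x in (194,350): print(g[262:298:2,x:x+26:2])
E
```

```text
[[228 228 228 228 228 228 228 229 229 230 230 230 231]
 [231 232 232 232 232 232 232 232 233 233 234 233 232]
 [230 231 230 231 231 230 230 230 231 230 230 231 231]
 [231 231 230 230 230 231 231 231 231 231 230 231 232]
 [230 229 229 230 228 227 226 228 231 230 230 231 232]
 [229 228 229 225 202 185 190 185 200 231 233 230 230]
 [229 229 227 177  93 128 124  98 116 170 178 150 147]
 [229 228 170  69  64  86  96  99  92  86 135 146 148]
 [225 212  91  74 139 158 140 130 123  88 107 144 145]
 [226 134  58 140 187 187 182 145  91  55  90 146 149]
 [232 146  75 158 177 142 128  80  65  55  91 150 154]
 [168 105  70 103 107 109 102  83  70  59 105 146 150]
 [118  90  70  85 100 102  93  80  69  73 122 147 147]
 [138 104  79  73  89  90  83  79  81 107 144 149 150]
 [144 131  99  82  79  95 100  98 108 140 146 146 147]
 [147 147 138 115 103  97 103 118 141 145 146 145 144]
 [ 84  74  73  79  90 120 146 149 147 145 146 146 146]
 [ 18  17  16  16  17  26  66 122 146 145 145 145 145]]
[[238 238 237 237 237 237 238 237 238 238 238 238 237]
 [237 238 237 238 238 238 237 238 238 238 238 238 238]
[... 181 characters left out ...]
40 236 193 175 204 225 233 238 238 238]
 [238 238 239 189  98  73  71  89 124 180 220 239 237]
 [238 238 198  71  54  71  92 116 124 121 168 231 238]
 [238 241 125  55  70  89 138 210 210 185 144 200 238]
 [239 230  76  64  78  98 185 220 219 221 154 171 234]
 [239 226  78  65  80 101 184 219 222 223 163 160 229]
 [238 235 131  68  83 102 134 206 222 200 150 172 231]
 [237 237 172  87  76  90 113 131 146 141 121 182 236]
 [238 238 227 172 133 120 110 113 107 105 147 216 239]
 [238 238 238 229 184 148 137 111 106 167 202 238 238]
 [237 237 237 237 229 203 186 184 191 224 242 242 240]
 [236 236 236 237 239 242 235 175 138 143 141 153 175]
 [233 233 233 235 221 126  49  22  17  17  16  17  21]]
```

Both holes show a bright stud tip: left around (204,281), right around (366,281). The plate is pressed home with 56 N. I ease off most of the press, open a little (staying clear of the studs) and lift.

Emit:
drive_tool:
  steps: [5,-0.7,0,1.2,0,5,0,0,0,0,14,0,0,0,0,20,0,0,0,0,28,0,0,0,0]

```text
clock: 16.43
position: [0.4889, 0.1728, 0.123]
tool_rot: [-1.571, -0.0, 1.486]
force: [-0.7, 0.1, -0.5]
grip_width: 0.0278
```

Emit:
drive_tool:
  steps: [30,0,0,0,0,30,0,0,0,0,30,0,0,2,0,30,0,0,5,0,30,0,0,8,0]

```text
clock: 16.85
position: [0.4886, 0.1727, 0.1382]
tool_rot: [-1.57, 0.001, 1.486]
force: [0.8, -0.6, 0.3]
grip_width: 0.0299
```

Emit:
drive_tool:
  steps: [30,0,0,15,0,30,0,0,25,0,30,0,0,35,0,30,0,0,35,0,30,0,0,35,0]

```text
clock: 17.27
position: [0.4885, 0.1724, 0.2856]
tool_rot: [-1.571, -0.0, 1.486]
force: [1.1, 0.2, 0.3]
grip_width: 0.0299
```

Emit:
drive_tool:
  steps: [30,0,0,15,0,30,0,0,0,0,30,0,0,0,0,30,0,0,0,0,30,0,0,0,0]

```text
clock: 17.68
position: [0.4884, 0.1726, 0.2974]
tool_rot: [-1.57, 0.001, 1.486]
force: [0.2, -0.1, -0.3]
grip_width: 0.03
```

```bash
python3 - <<'E'
from h import *
f=snap('wrist'); save(f,'w6'); s=snap('side'); save(s,'s6'); t=snap('top'); save(t,'t6'); o=monitor.observe(); print(o['clock'],o['position'],o['force'])
p=proj(f,[.49,.173,.11]).astype(int); print(p)
a=cv2.resize(f['frame'][p[1]-65:p[1]+65,p[0]-65:p[0]+65],(400,400),interpolation=cv2.INTER_CUBIC)
b=cv2.resize(s['frame'][145:225,235:315],(400,400),interpolation=cv2.INTER_CUBIC)
cv2.imwrite('pics/fin.png',np.hstack([a,cv2.convertScaleAbs(b,alpha=1.5)])[:,:,::-1])
t0=load('top0.pkl'); d=np.abs(t['frame'].astype(int)-t0['frame']).sum(2)
for nm,(x,y,w,h) in dict(loupe=(316,216,20,26),driver=(308,158,20,52),watch=(286,114,80,22)).items(): print(nm,d[y:y+h,x:x+w].mean())
E
```

```text
17.8333 [0.48859501 0.17266634 0.29747139] [ 0.0936923   0.11149526 -1.07605156]
[283 189]
loupe 73.55
driver 15.126923076923077
watch 19.522159090909092
```

View pics/fin.png

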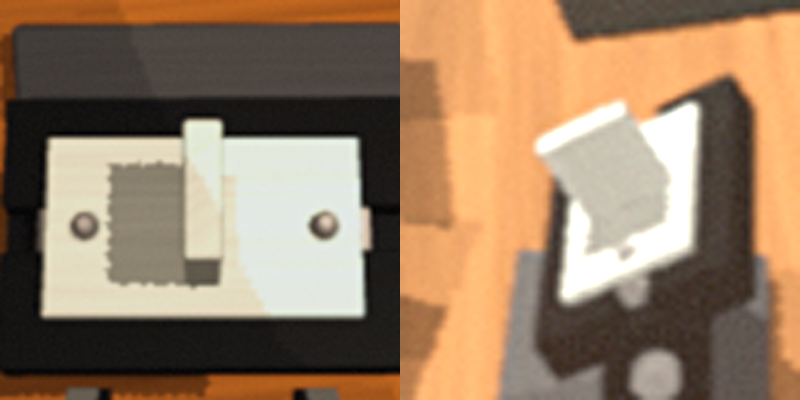

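The plate lies flush on the face with both studs through the holes, at (85,226) and (323,226) in the left panel. The loupe's difference score may be a shadow, so I check all three bystanders by template matching in the side and top views and then hand in.

```bash
python3 - <<'E'
from h import *
ok=True
for A,B,bx in (('side0','s6',dict(loupe=(240,260,32,26),driver=(278,254,70,26),watch=(372,238,32,80))),('top0','t6',dict(loupe=(314,212,24,32),driver=(306,156,24,56),watch=(284,112,84,26)))):
    a,b=[cv2.cvtColor(load(x+'.pkl')['frame'],cv2.COLOR_RGB2GRAY) for x in (A,B)]
    for n,(x,y,w,h) in bx.items():
        r=cv2.matchTemplate(b[y-8:y+h+8,x-8:x+w+8],a[y:y+h,x:x+w],cv2.TM_CCOEFF_NORMED); _,v,_,l=cv2.minMaxLoc(r); print(A,n,l[0]-8,l[1]-8,round(v,3)); ok&=max(abs(l[0]-8),abs(l[1]-8))<=1
if ok: print(workorder.job_done())
E
```

```text
side0 loupe 0 0 0.838
side0 driver 0 0 0.947
side0 watch 0 0 0.947
top0 loupe 0 0 0.822
top0 driver 0 0 0.928
top0 watch 0 0 0.969
the job is handed in; nothing more can be done
None
```

The cover plate is back on the larger black head with both studs through its holes. I pressed it fully home before letting go, and handed the job in at about 18 s.

**How it went:**
- I gripped the rib with the jaws along the head and tilted the plate to the slope by pressing it on the bare lower face.
- I then moved it upslope over the studs and lowered it along the face normal. The holes dropped over the studs without a sideways search.
- I pressed it home with about 60 N at the wrist, eased off and opened the jaws.

**Last checks:**
- **Fit:** contact came at the flush height. A 6 mm sideways push moved the plate only about 1 mm, so the studs hold it.
- **After release:** the pictures show the plate flush with both stud tips standing out, and the gripper about 17 cm above it, touching nothing.
- **Bystanders:** the loupe, wristwatch and screwdriver match their starting images with no shift in either view. The loupe's match was weaker (0.82–0.84), and its brightness had changed, probably from a moving shadow.

**Disagreements:**
- The overhead and wrist cameras differed by 4–6 mm in y, so I placed the plate by the wrist camera alone.
- The rib slid a few millimetres in the jaws while the plate was tilting; I measured that and allowed for it.

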